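# Set out a plate run beside the cold block

### The job

Set out the bench for a plate run, in this order: first seat the well plate squarely on the cold block, then lay the cover squarely on the plate; next stand the squat jar midway between the cold block and the centrifuge, in line with them; last stand the tall bottle straight behind the jar (on the side away from the robot), a finger's width (about 2 cm) clear of it. Leave the tube rack, the stack of dishes and the beaker where they stand.

Things in the scene. Friction and masses are not known exactly. Their poses are not given: they have to be found in the camera images.
- well_plate: Loose white sample plate, a flat block 56 (x) by 80 (y) by 18 mm high with 5 by 7 small grey wells on its top; 60 g nominal. Origin: centre of its underside, z up. Grip it across its 56 mm width (along its x).
- cover: Loose steel plate cover, 60 (x) by 84 (y) by 5 mm thick, with a black upright bar grip in the middle of its top: 14 mm wide (x), 34 mm long (y), rising 24 mm, from 5 to 29 mm above the underside; 90 g nominal. Origin: centre of its underside, z up.
- jar: Loose squat white jar with a white screw lid, 52 mm in diameter and 60 mm high, straight-sided; 160 g nominal. Origin: centre of its underside, z up the axis.
- bottle: Loose tall white bottle, 42 mm in diameter with straight sides up to 72 mm, then a shoulder and a white cap 28 mm in diameter, 100 mm high in all; 130 g nominal. Origin: centre of its underside, z up the axis.
- cold_block: Fixed aluminium block 70 (x) by 96 (y) by 30 mm high with dark well mouths on its flat top, on which the plate sits. Origin: centre of its underside. Its y axis runs along the line to the centrifuge (which stands on its +y or its -y side, about 260 mm away between centres); its x axis points away from the robot, to within about 0.15 rad of world x.
- centrifuge: Fixed round mini-centrifuge, 116 mm in diameter and 108 mm high, grey base and blue domed lid. Origin: centre of its underside.
- tube_rack: Bystander: loose orange tube rack, 46 (x) by 84 (y) by 38 mm high with clear tube caps. Origin: centre of its underside. Leave it where it is.
- dishes: Bystander: loose stack of three clear dishes with amber filling, 90 mm in diameter, 41 mm high, at the back of the bench. Origin: centre of its underside. Leave it where it is.
- beaker: Bystander: loose glass beaker, 70 mm in diameter, 90 mm high, at the back of the bench. Origin: centre of its underside. Leave it where it is.
Things that resemble listed ones, but are neither listed nor needed, are in the scene too. Leave any yellow look-alike of the well_plate alone.

How it is judged:
By the outcome, as a careful person would: the job done as asked, in the order asked, and still so for the second after the job is handed in, with the robot touching nothing.
It also fails if it takes over 109 s, if anything falls off the work surface, if the arm or the gripper's body presses on something with over 40 N, if the wrist force passes 120 N, or if a joint passes its speed limit or range.

### The arm

A 7-joint arm with a two-finger parallel gripper is mounted at the origin on the work surface. World frame = base frame: x ahead of the robot, y to its left, z up, the work surface at z = 0. Lengths are in m, angles in rad, forces in N, time in s.
With the tool pointing down it reaches from about 0.425 to 0.925 m from the base axis. Payload 6.8 kg.
Tool frame: the origin (TCP) lies on the front face of the gripper's body, between the roots of the fingers; the fingertips stand 73 mm ahead of it and the grasp point (between the pads) lies 54 mm ahead of it (env.nose_length is the distance from the TCP to the fingertips, in m); z points along the fingers, y is the line along which they close (so a half turn about z gives the same grasp; the last joint's range is limited). The gripper opens to 85 mm and grips with 20 to 120 N. Pads are 22 mm wide; open, the fingers measure 114 mm over their backs; the gripper's body (76 mm by 85 mm) begins 54 mm behind the grasp point. The pads swing forward as they close: fully open they stand 13 mm farther back than shut.
Start: joints at [1.196, 0.477, 0.022, 1.555, -0.011, 1.109, -0.083], TCP at [0.178, -0.651, 0.304] pointing down, gripper open.
Joint ranges: [-2.96, 2.96], [-0.34, 2.1], [-1.41, 1.46], [0.24, 2.44], [-1.37, 4.51], [0.17, 1.92], [-2.96, 2.96]. Speed limits (rad/s): [2.39, 2.39, 3.14, 3.14, 3.14, 3.14, 3.14].

### API

Orientations are given as a unit quaternion [w, x, y, z].
In Python, from cell import env, kin, camera, calibration, job gives the robot as it stands. The module is installed in compiled form; this text tells all that it offers. Calls block until the motion is done:
- env.reach(position, orientation): joint-space move of the TCP to a pose.
- env.movel(position, velocity=0.15, rot=None, stop_force=None): straight line of the TCP; rot=None keeps the orientation; velocity is the mean speed in m/s. With stop_force (N) it stops when the force on the tool has changed by that much, and returns True; else False.
- env.goto_joints(angles): joint-space move.
- env.grip(opening, f_grip=None): finger opening in m; f_grip is the grip in N (None keeps the last); returns when the fingers have stopped.
- env.dwell(seconds).
- kin.inverse_kinematics(position, orientation): joint angles nearest the present ones, or None.
- env.get_state(): the state.
- camera(name): name is "scene" or "top" or "wrist"; returns (picture, depth): 384x512x3 uint8, blue, green, red; 384x512 float32, m along the optical axis (not along the pixel's ray), 0 where there is no reading.
- calibration(name): a dict with "fx", "fy", "cx", "cy" (pixels), "k1" (the pictures are not rectified: a ray, as slopes to the right and down, at radius r is drawn at 1 + k1 r^2 times it, then the intrinsics apply), "rvec" (rotation vector, rad) and "tvec" (3), from world to camera coordinates, as OpenCV has them. Camera axes: x right, y down, z forward; pixel columns grow to the right and rows downward; lengths in m; the calibration is good to about 2 mm. A picture is of the moment at which its call begins: read the wrist's pose just before it. calibration takes no time and is no camera call; for the wrist camera it gives the pose at the moment of the call.
A pose or a line that the arm cannot do raises env.PlanningError and nothing moves.
- job.job_done(): hands the job in; it is judged then, once.
The state is a dict: "time": time; "qpos": joint angles; "joint_velocities": joint speeds; "joint_torque": joint torques, N m; "tcp_pos": TCP position; "orientation": TCP orientation; "force": force on the tool from outside, world axes, zero at the start; "torque": the same for the moment, N m; "opening": finger opening in m; "gripper_force": force on a finger pad.
Only numpy, scipy, OpenCV 4.12 (cv2) and the standard library are available. Lean on these libraries where they do the work, as an engineer would, in place of code of your own. Each camera call takes 0.05 s, during which the arm holds its last target. There are 200 camera calls.

## Working session

There is one attempt and no reset: what is moved stays moved. The work goes in short steps, each a Python script; the robot and the scene stay as the last script left them, time stands still between calls to the robot, and variables do not carry over. Pictures are saved under pics/ and viewed, at most 14 in all, crops included, and the job is handed in when it is done.

```bash
mkdir -p pics; cat > h.py <<'E'
import numpy as np, cv2
from cell import env, kin, camera, calibration, job
def shot(name, fn=None):
    c=calibration(name); p,d=camera(name)
    if fn: cv2.imwrite('pics/'+fn,p)
    return p,d,c
def _rt(c):
    R=cv2.Rodrigues(np.array(c['rvec'],float))[0]; return R,np.array(c['tvec'],float).ravel()
def rays(c,uv):
    uv=np.atleast_2d(np.asarray(uv,float)); xd=(uv-[c['cx'],c['cy']])/[c['fx'],c['fy']]
    x=xd.copy()
    for _ in range(20): x=xd/(1+c['k1']*(x**2).sum(1,keepdims=True))
    return x
def onplane(c,uv,z):
    R,t=_rt(c); x=rays(c,uv); d=np.c_[x,np.ones(len(x))]@R; o=-R.T@t
    return o+d*((z-o[2])/d[:,2])[:,None]
def cloud(c,d):
    R,t=_rt(c); v,u=np.mgrid[:d.shape[0],:d.shape[1]]
    x=rays(c,np.c_[u.ravel(),v.ravel()]); z=d.ravel()[:,None]
    P=(np.c_[x,np.ones(len(x))]*z-t)@R
    P[z[:,0]==0]=np.nan
    return P.reshape(*d.shape,3)
def proj(c,P):
    R,t=_rt(c); X=np.atleast_2d(P)@R.T+t; x=X[:,:2]/X[:,2:]
    x=x*(1+c['k1']*(x**2).sum(1,keepdims=True)); return x*[c['fx'],c['fy']]+[c['cx'],c['cy']]
E
python3 - <<'E'
from h import *
for n in ('scene','top','wrist'):
    p,d,c=shot(n,n+'0.png'); print(n,c,(d==0).mean()); np.savez(n+'0.npz',p=p,d=d)
    R,t=_rt(c) if 0 else (cv2.Rodrigues(np.array(c['rvec'],float))[0],np.array(c['tvec']).ravel()); print(-R.T@t)
s=env.get_state(); print(s['tcp_pos'],s['orientation'],s['time'],s['force'])
E
```

```text
scene {'fx': 381.3236332957814, 'fy': 381.3236332957814, 'cx': 255.83504620382965, 'cy': 186.86019256139733, 'k1': 0.035300444087980734, 'rvec': array([ 0.87483683,  2.58986358, -1.03918526]), 'tvec': array([ 0.38969656, -0.21781285,  1.33685166])} 0.004007975260416667
[0.94488093 0.63639918 0.82986404]
top {'fx': 400.12989355747874, 'fy': 400.12989355747874, 'cx': 254.5162602629123, 'cy': 183.77887583474072, 'k1': -0.0524095486029274, 'rvec': array([ 2.13068755, -2.05251177,  0.24249482]), 'tvec': array([0.00308512, 0.52519956, 0.93469688])} 0.0038604736328125
[0.28975345 0.01117148 1.03219208]
wrist {'fx': 276.9961900177318, 'fy': 276.9961900177318, 'cx': 259.31537054259064, 'cy': 196.74609431916866, 'k1': -0.044739825829747316, 'rvec': array([-2.32024989,  1.77101377,  0.24150626]), 'tvec': array([-0.67415252, -0.03498688,  0.37816428])} 0.003936767578125
[ 0.24225489 -0.63326357  0.37283205]
[ 0.17786715 -0.65077671  0.30312277] [-7.08836182e-04  9.91112548e-01  1.33024031e-01 -1.51396086e-04] 0.15 [ 0.06542458  0.40009694 -0.18152427]
```

View pics/top0.png

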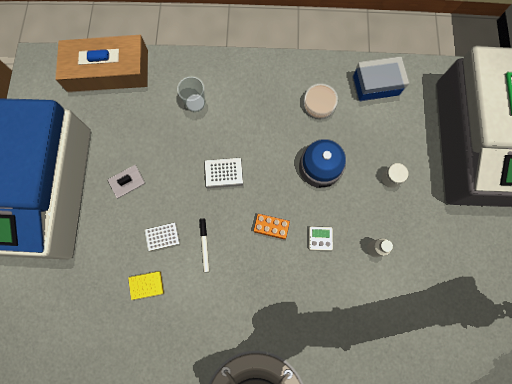

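View pics/scene0.png

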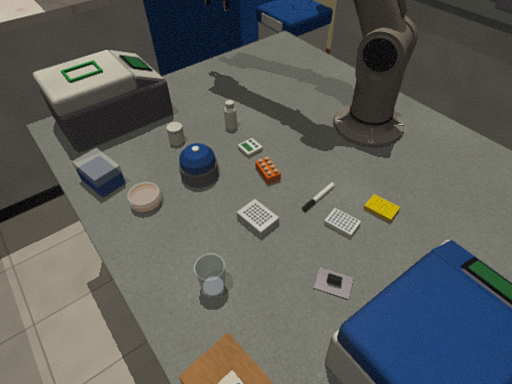

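Top view: the cold block is at (224,172) and the centrifuge at (324,162). The cover is at (125,181), the jar at (397,174) and the bottle at (383,246). There are three plate-like things: (162,236) is white and small, (146,285) is the yellow look-alike, and (224,172) is larger with dark wells, so it should be the block. The plate should therefore be (162,236). I'll check that in a crop and measure.

```bash
python3 - <<'E'
from h import *
D={}
for n in ('top','scene'):
    z=np.load(n+'0.npz'); D[n]=(z['p'],z['d'],calibration(n))
p=D['top'][0]; cv2.imwrite('pics/crop1.png',cv2.resize(p[145:310,95:295],None,fx=4,fy=3.6*1,interpolation=cv2.INTER_CUBIC)[:600,:800])
seeds=dict(block=(224,172),plate=(162,236),yellow=(146,285),cover=(125,181),jar=(397,174),bottle=(383,246),cent=(324,162),rack=(272,226),dishes=(321,100),beaker=(191,93))
Ct=cloud(D['top'][2],D['top'][1]); Cs=cloud(D['scene'][2],D['scene'][1])
S=Cs.reshape(-1,3)
for k,(u,v) in seeds.items():
    w=Ct[v-3:v+4,u-3:u+4].reshape(-1,3); m=np.nanmedian(w,0)
    near=Ct.reshape(-1,3); near=near[np.hypot(*(near[:,:2]-m[:2]).T)<.06]; h=near[near[:,2]>.008]
    ns=S[np.hypot(*(S[:,:2]-m[:2]).T)<.025]
    print(k,m.round(3),'top: n',len(h),'zpct',np.nanpercentile(h[:,2],[10,50,90,98]).round(3) if len(h) else '', 'scene z', np.nanpercentile(ns[:,2],[10,50,90,98]).round(3),'floor',np.nanpercentile(near[:,2],5).round(4))
E
```

```text
block [0.562 0.104 0.029] top: n 1019 zpct [0.026 0.029 0.032 0.033] scene z [0.029 0.031 0.033 0.034] floor -0.0026
plate [0.391 0.253 0.017] top: n 700 zpct [0.014 0.017 0.019 0.021] scene z [0.018 0.019 0.021 0.022] floor -0.0037
yellow [0.268 0.282 0.017] top: n 737 zpct [0.014 0.017 0.019 0.021] scene z [0.018 0.02  0.021 0.022] floor -0.0038
cover [0.53  0.364 0.022] top: n 117 zpct [0.009 0.026 0.03  0.031] scene z [0.004 0.007 0.029 0.031] floor -0.0033
jar [ 0.565 -0.337  0.059] top: n 469 zpct [0.024 0.058 0.061 0.063] scene z [0.007 0.055 0.062 0.063] floor -0.0036
bottle [ 0.378 -0.282  0.099] top: n 370 zpct [0.028 0.075 0.1   0.101] scene z [0.003 0.053 0.098 0.102] floor -0.004
cent [ 0.577 -0.145  0.1  ] top: n 1670 zpct [0.046 0.09  0.101 0.107] scene z [0.097 0.101 0.109 0.11 ] floor -0.0019
rack [ 0.425 -0.025  0.029] top: n 629 zpct [0.026 0.03  0.037 0.039] scene z [0.023 0.032 0.039 0.041] floor -0.0037
dishes [ 0.769 -0.147  0.04 ] top: n 932 zpct [0.027 0.04  0.042 0.044] scene z [0.04  0.042 0.043 0.044] floor -0.0026
beaker [0.79  0.209 0.015] top: n 685 zpct [0.021 0.059 0.088 0.091] scene z [-0.001  0.02   0.085  0.091] floor -0.0029
```

View pics/crop1.png

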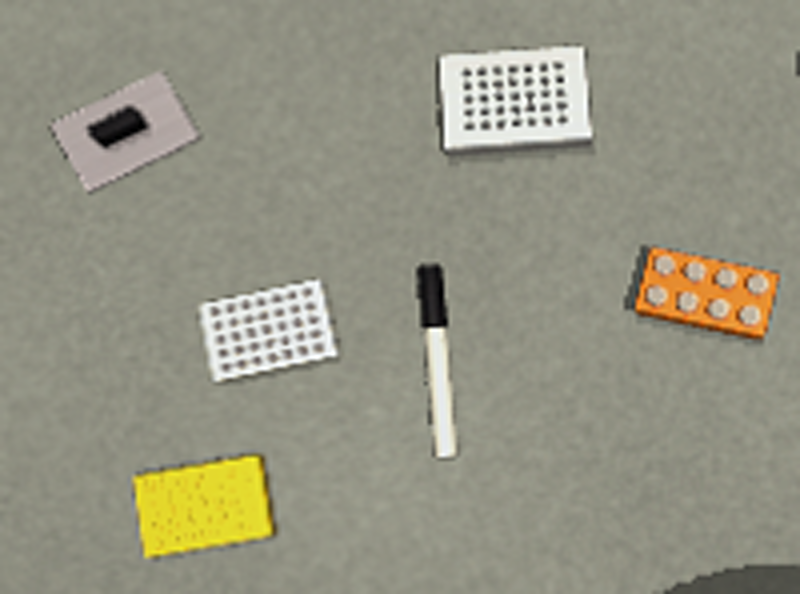

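Confirmed: the white plate with light wells is (162,236), and the cold block is (224,172), larger and 30 mm high. The yellow one at (146,285) stays put. Next I'll look closer with the wrist camera over the block and centrifuge, then over the plate.

```bash
cat >> h.py <<'E'
def quat(phi): return np.array([0,np.cos(phi/2),np.sin(phi/2),0])
def phinow():
    w,x,y,z=env.get_state()['orientation']; return 2*np.arctan2(y,x)
def best_phi(pos,phis):
    o=[]
    for p in phis:
        q=kin.inverse_kinematics(np.array(pos,float),quat(p))
        if q is not None: o.append((np.abs(np.array(q)-env.get_state()['qpos']).max(),p,np.round(q,2)))
    return sorted(o,key=lambda a:a[0])
def rect(c,mask,seed,z,rad=.09):
    """largest blob near seed (xy) -> centre, long-axis angle, sides, on plane z"""
    n,l,st,ce=cv2.connectedComponentsWithStats(mask.astype(np.uint8))
    px=proj(c,[[seed[0],seed[1],z]])[0]
    k=min((i for i in range(1,n) if st[i,4]>60),key=lambda i:np.hypot(*(ce[i]-px)))
    cn=max(cv2.findContours((l==k).astype(np.uint8),cv2.RETR_EXTERNAL,cv2.CHAIN_APPROX_NONE)[0],key=len)[:,0]
    P=onplane(c,cn,z)[:,:2]
    (cx,cy),(w,h),a=cv2.minAreaRect((P*1000).astype(np.float32))
    if w>h: a+=90
    return np.array([cx,cy])/1000, np.radians(a-90)%np.pi, (min(w,h),max(w,h)), st[k]
E
python3 - <<'E'
from h import *
C=np.load('top0.npz'); Ct=cloud(calibration('top'),C['d']).reshape(-1,3)
for s,nm in ((1,'L'),(-1,'R')):
    m=(Ct[:,2]>.03)&(s*Ct[:,1]>.4)&(Ct[:,0]>.2)&(Ct[:,0]<.75); print(nm,np.percentile(Ct[m],[1,50,99],axis=0).round(3))
print('nose',env.nose_length)
pos=[.52,-.02,.40]
b=best_phi(pos,np.arange(-3,3.2,.25)); print([(round(x[0],2),round(x[1],2)) for x in b][:8], len(b))
for nm,p in (('plate',[.39,.253,.25]),('cover',[.53,.364,.25]),('jar',[.565,-.337,.2]),('bottle',[.378,-.282,.2])):
    print(nm,[(round(x[1],2),x[2][6]) for x in best_phi(p,np.arange(-3.14,3.14,.35))])
E
```

```text
L [[0.323 0.479 0.035]
 [0.502 0.504 0.174]
 [0.674 0.609 0.197]]
R [[ 0.5   -0.592  0.034]
 [ 0.613 -0.497  0.153]
 [ 0.747 -0.478  0.198]]
nose 0.0726
[(np.float64(0.7), np.float64(1.5)), (np.float64(0.71), np.float64(1.25)), (np.float64(0.72), np.float64(1.75)), (np.float64(0.73), np.float64(1.0)), (np.float64(0.74), np.float64(2.0)), (np.float64(0.77), np.float64(2.25)), (np.float64(0.79), np.float64(2.5)), (np.float64(0.93), np.float64(0.75))] 25
plate [(np.float64(-3.14), np.float64(0.52)), (np.float64(-2.79), np.float64(0.88)), (np.float64(2.81), np.float64(0.22)), (np.float64(2.46), np.float64(-0.1)), (np.float64(-2.44), np.float64(1.11)), (np.float64(2.11), np.float64(-0.42)), (np.float64(1.41), np.float64(-1.11)), (np.float64(1.76), np.float64(-0.76)), (np.float64(1.06), np.float64(-1.45)), (np.float64(-2.09), np.float64(1.46)), (np.float64(-1.74), np.float64(1.81)), (np.float64(0.71), np.float64(-2.03)), (np.float64(0.36), np.float64(-2.32)), (np.float64(-1.39), np.float64(2.16)), (np.float64(-1.04), np.float64(2.51)), (np.float64(0.01), np.float64(-2.7)), (np.float64(-0.6
[... 1487 characters left out ...]
(np.float64(1.41), np.float64(0.19)), (np.float64(1.06), np.float64(-0.14)), (np.float64(0.71), np.float64(-0.46)), (np.float64(1.76), np.float64(0.51)), (np.float64(0.36), np.float64(-0.78)), (np.float64(2.11), np.float64(0.84)), (np.float64(0.01), np.float64(-1.1)), (np.float64(2.46), np.float64(1.16)), (np.float64(-0.34), np.float64(-1.43)), (np.float64(2.81), np.float64(1.48)), (np.float64(-0.69), np.float64(-1.74)), (np.float64(-3.14), np.float64(1.78)), (np.float64(-2.79), np.float64(1.84)), (np.float64(-1.04), np.float64(-2.06)), (np.float64(-2.09), np.float64(-2.31)), (np.float64(-2.44), np.float64(2.19)), (np.float64(-1.39), np.float64(-2.38)), (np.float64(-1.74), np.float64(-2.7))]
```

```bash
python3 - <<'E'
from h import *
env.reach([.52,-.09,.38],quat(1.57))
p,d,c=shot('wrist','w1.png'); np.savez('w1.npz',p=p,d=d,rvec=c['rvec'],tvec=c['tvec'])
C=cloud(c,d)
m=(C[...,2]>.024)&(C[...,2]<.04)
print('block',rect(c,m,(.562,.104),.030), np.nanmedian(C[...,2][m]))
m=(C[...,2]>.012)&(C[...,0]>.5)&(C[...,0]<.67)&(C[...,1]<-.07)&(C[...,1]>-.23); Q=C[m]
for a,b in ((.015,.04),(.04,.06),(.06,.08)):
    q=Q[(Q[:,2]>a)&(Q[:,2]<b)]; 
    if len(q)>20:
        x,*_=np.linalg.lstsq(np.c_[2*q[:,:2],np.ones(len(q))],(q[:,:2]**2).sum(1),rcond=None); print('circ',x[:2],np.sqrt(x[2]+(x[:2]**2).sum()),len(q))
q=Q[Q[:,2]>.03]; x,y=q[:,0],q[:,1]; print('ext',np.percentile(x,[.5,99.5]),np.percentile(y,[.5,99.5]))
top=Q[Q[:,2]>.100]; print('dome top',top.mean(0),len(top))
hsv=cv2.cvtColor(p,cv2.COLOR_BGR2HSV); k=(p.min(2)>200)&np.isfinite(C[...,2])&(C[...,2]>.095)
print('knob',C[k].mean(0) if k.any() else None,k.sum())
env.reach([.39,.253-.05,.25],quat(1.57+.25))
p,d,c=shot('wrist','w2.png'); C=cloud(c,d)
w=(p.min(2)>150); m=(C[...,2]>.011)&(C[...,2]<.026)
print('plate h',np.nanmedian(C[...,2][m&w]),rect(c,m,(.39,.253),.018)); print('by colour',rect(c,cv2.morphologyEx(w.astype(np.uint8),cv2.MORPH_CLOSE,np.ones((9,9))),(.39,.253),.018))
print(env.get_state()['time'])
E
```

```text
block (array([0.56219049, 0.09674836]), np.float64(1.6895302347817984), (69.9807357788086, 82.12046813964844), array([ 262,    0,   56,   65, 3150], dtype=int32)) 0.03020315958747677
circ [ 0.59249004 -0.15190278] 0.05901930603940872 209
circ [ 0.59203738 -0.15066624] 0.05548138319096989 524
circ [ 0.5914007 -0.1498253] 0.050944520373547596 483
ext [0.50058537 0.6319441 ] [-0.18610978 -0.07108505]
dome top [ 0.54972746 -0.08306502  0.37735791] 27361
knob [ 0.59153094 -0.15104615  0.1078717 ] 135
plate h 0.017087933289926752 (array([0.38819403, 0.25423112]), np.float64(1.844316269906728), (55.86076736450195, 79.10124206542969), array([ 242,   97,   54,   77, 3915], dtype=int32))
by colour (array([0.36645013, 0.27996588]), np.float64(0.24641630355257924), (17.033035278320312, 27.15720558166504), array([242,  98,  27,  18, 253], dtype=int32))
3.9083
```

View pics/w1.png

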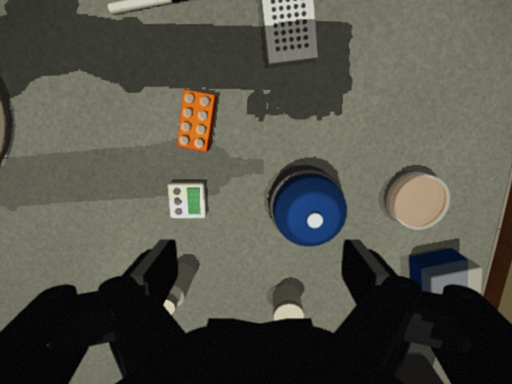

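View pics/w2.png

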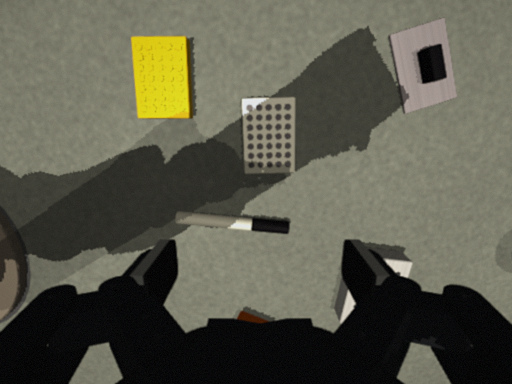

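w1 shows the centrifuge dome at (310,208) and the knob at (315,220). The block at (290,30) is cut off by the picture's top edge, so I'll re-shoot it. w2 shows the plate whole at (269,135), with the cover at (424,65). Next I'll measure the block, then grasp the plate.

```bash
cat >> h.py <<'E'
def block_meas(c,d,z0=.024,z1=.04,z=.030,seed=(.562,.104)):
    C=cloud(c,d); m=(C[...,2]>z0)&(C[...,2]<z1); return rect(c,m,seed,z)
E
python3 - <<'E'
from h import *
env.reach([.56,.04,.28],quat(1.65))
p,d,c=shot('wrist','w3.png'); print('block',block_meas(c,d)); 
ph=1.844; P=np.array([.388,.254])
env.reach([*P,.20],quat(ph))
hit=env.movel([*P,.0765],velocity=.12,stop_force=8); print('hit',hit,env.get_state()['tcp_pos'])
env.grip(.05,f_grip=40); s=env.get_state(); print(s['opening'],s['gripper_force'],s['tcp_pos'],s['force'])
env.movel([*P,.20],velocity=.15); s=env.get_state(); print(s['opening'],s['gripper_force'],s['force'],s['time'])
E
```

```text
block (array([0.56087476, 0.10538332]), np.float64(1.689103454894735), (69.1225357055664, 95.24578094482422), array([ 234,   79,   64,   89, 5380], dtype=int32))
hit False [0.38832809 0.25428786 0.07699721]
0.055041476942160036 41.52698636054993 [0.38829358 0.2541181  0.07722388] [-0.82183613 -1.06970463  7.30993335]
0.05468735023163368 42.297711968421936 [-0.1814365  -0.07602349 -0.54838513] 8.5667
```

```bash
python3 - <<'E'
from h import *
B=np.array([.5609,.1054]); ph=1.690
env.reach([*B,.20],quat(ph))
env.movel([*B,.116],velocity=.12)
hit=env.movel([*B,.104],velocity=.03,stop_force=5); s=env.get_state(); print('hit',hit,s['tcp_pos'],s['force'])
env.movel(s['tcp_pos']+[0,0,.0005],velocity=.02) 
env.grip(.068); s=env.get_state(); print(s['opening'],s['tcp_pos'],s['force'])
env.movel([*B,.20],velocity=.15)
env.reach([.56,.04,.28],quat(1.65))
p,d,c=shot('wrist','w4.png'); C=cloud(c,d)
m=(C[...,2]>.040)&(C[...,2]<.056); print('plate on block',np.nanmedian(C[...,2][m&(np.abs(C[...,1]-.105)<.03)]),rect(c,m,B,.048)); print(env.get_state()['time'])
# cover look
env.reach([.53,.31,.26],quat(1.9))
p,d,c=shot('wrist','w5.png'); C=cloud(c,d); np.savez('w5.npz',p=p,d=d,rvec=c['rvec'],tvec=c['tvec'])
cal=dict(c)
m=(p.max(2)<45)&(C[...,2]<.06)&(C[...,2]>.015); print('bar h',np.nanpercentile(C[...,2][m],[50,90]),rect(c,m,(.53,.364),.029))
u,v=proj(c,[[.545,.335,.005]])[0].astype(int); print('px',u,v,p[v,u],p[v-120:v-110,u-100].mean(0) if v>120 else '')
E
```

```text
hit True [0.56144273 0.10548473 0.10728374] [-1.35360076  0.54212607  7.57940763]
0.06801725196431727 [0.56142975 0.10546636 0.10769471] [-0.5563806   0.35167808  0.57951809]
plate on block 0.04797416145727168 (array([0.56092731, 0.1054966 ]), np.float64(1.6886565514966845), (56.0187873840332, 79.41659545898438), array([ 238,   81,   55,   80, 4123], dtype=int32))
12.5333
bar h [0.02841453 0.02940799] (array([0.53145691, 0.36656693]), np.float64(2.1438417480365874), (13.56120777130127, 32.60478973388672), array([269, 116,  19,  33, 395], dtype=int32))
px 278 161 [65 68 73] [121.4 139.7 139.8]
```

```bash
python3 -c "
import cv2,numpy as np
a=cv2.imread('pics/w4.png')[:260,100:420];b=cv2.imread('pics/w5.png')[:260,100:420]
cv2.imwrite('pics/c45.png',np.hstack([a,b]))"
```

```text
(no output)
```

View pics/c45.png

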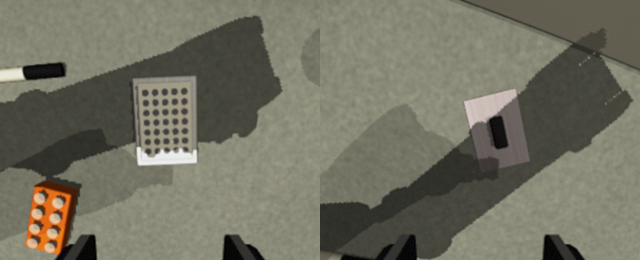

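The plate sits centred on the block: offset 0.1 mm, top at 48 mm. In the right half the cover is at (497,130), partly in shadow, so I'll segment the sheet by its B/G colour ratio.

```bash
python3 - <<'E'
from h import *
z=np.load('w5.npz'); c=calibration('wrist'); c.update(rvec=z['rvec'],tvec=z['tvec'])
p=cv2.GaussianBlur(z['p'],(3,3),0).astype(float); r=p[...,0]/(p[...,1]+1)
m=((r>.925)&(p.max(2)>30)|(p.max(2)<45)); C=cloud(c,z['d']); m&=(np.hypot(C[...,0]-.53,C[...,1]-.365)<.065)
m=cv2.morphologyEx(cv2.morphologyEx(m.astype(np.uint8),cv2.MORPH_CLOSE,np.ones((5,5))),cv2.MORPH_OPEN,np.ones((7,7)))
print(rect(c,m,(.531,.3666),.005))
cv2.imwrite('pics/m.png',m*255)
dx=z['p'][...,:]; 
# bar from colour only
b=(z['p'].max(2)<40)&(m>0); print(rect(c,b,(.531,.3666),.029), b.sum())
E
```

```text
(array([0.5316394 , 0.36663214]), np.float64(2.1265392237238565), (59.87113571166992, 83.47179412841797), array([ 245,   90,   64,   81, 3843], dtype=int32))
(array([0.53114282, 0.36634348]), np.float64(2.1309230199047224), (13.826409339904785, 32.627471923828125), array([269, 116,  19,  33, 404], dtype=int32)) 27326
```

```bash
python3 - <<'E'
from h import *
P=np.array([.5314,.3665]); ph=2.128
env.grip(.034)
env.reach([*P,.20],quat(ph))
hit=env.movel([*P,.085],velocity=.12,stop_force=8); print('hit',hit,env.get_state()['tcp_pos'])
env.grip(.008,f_grip=50); s=env.get_state(); print(s['opening'],s['gripper_force'],s['tcp_pos'],s['force'])
z0=s['tcp_pos'][2]
env.movel([*P,.20],velocity=.12); s=env.get_state(); print(s['opening'],s['gripper_force'],s['force'],s['time'],z0)
B=np.array([.5610,.1054])
env.reach([*B,.22],quat(1.690))
env.movel([*B,z0+.048+.008],velocity=.12)
hit=env.movel([*B,z0+.048-.003],velocity=.03,stop_force=5); s=env.get_state(); print('hit',hit,s['tcp_pos'],s['force'],s['opening'])
if hit or s['force'][2]>2:
    env.movel(s['tcp_pos']+[0,0,.0005],velocity=.02)
    env.grip(.034); env.movel([*B,.22],velocity=.15)
    env.reach([.56,.04,.28],quat(1.65))
    p,d,c=shot('wrist','w6.png'); C=cloud(c,d)
    m=(C[...,2]>.046)&(C[...,2]<.09); print('cover',rect(c,m,B,.053),np.nanmedian(C[...,2][m]))
    b=(p.max(2)<45)&(C[...,2]>.06)&(C[...,2]<.09); print('bar',rect(c,b,B,.077))
    print(env.get_state()['time'])
E
```

```text
hit False [0.53177644 0.3670124  0.08586208]
0.012658157831039091 50.83307504653931 [0.53187538 0.36695826 0.08607831] [ 0.30939965 -0.67941183  5.76035046]
0.012649369569267717 49.97531533241272 [ 0.67873844  0.07438381 -1.21051315] 17.0167 0.08607831284833546
hit True [0.56160574 0.10550573 0.13403983] [-1.72589277 -1.42095016  7.79877041] 0.012772185910404767
cover (array([0.5611012 , 0.10529724]), np.float64(1.6923394869024253), (60.06998062133789, 83.58502960205078), array([ 235,   78,   61,   85, 4803], dtype=int32)) 0.05382849931717098
bar (array([0.56051526, 0.10535542]), np.float64(1.6908436642195335), (12.870054244995117, 32.4495735168457), array([259, 104,  15,  36, 475], dtype=int32))
21.0
```

View pics/w6.png

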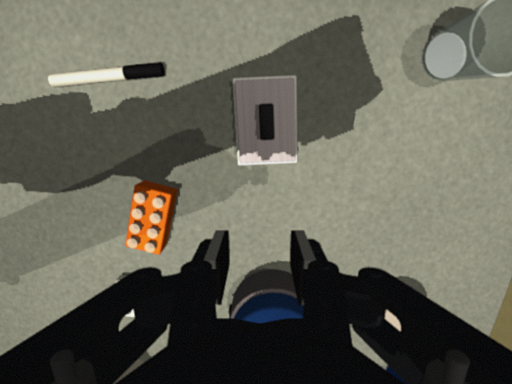

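w6 shows the cover squarely on the plate at (267,120), within 0.3 mm. The jar is next.

```bash
python3 - <<'E'
from h import *
env.grip(.07)
ph=1.2; u=np.array([np.cos(ph),np.sin(ph)]); J0=np.array([.565,-.337])
env.reach([*(J0-.05*u),.28],quat(ph))
p,d,c=shot('wrist','w7.png'); C=cloud(c,d)
m=(C[...,2]>.05)&(C[...,2]<.07); r=rect(c,m,J0,.060); print('jar',r,np.nanmedian(C[...,2][m])); J=r[0]
assert np.hypot(*(J-J0))<.02 and 48<r[2][0]<56
env.reach([*J,.20],quat(ph))
hit=env.movel([*J,.092],velocity=.12,stop_force=8); print('hit',hit,env.get_state()['tcp_pos'])
env.grip(.045,f_grip=40); s=env.get_state(); z0=s['tcp_pos'][2]; print(s['opening'],s['gripper_force'],s['tcp_pos'],s['force'])
env.movel([*J,.26],velocity=.15); s=env.get_state(); print(s['opening'],s['gripper_force'],s['force'],s['time'])
T=np.array([.5765,-.0228])
env.reach([*T,.26],quat(1.690))
env.movel([*T,z0+.008],velocity=.12)
hit=env.movel([*T,z0-.003],velocity=.03,stop_force=5); s=env.get_state(); print('hit',hit,s['tcp_pos'],s['force'],s['opening'])
env.movel(s['tcp_pos']+[0,0,.0005],velocity=.02)
env.grip(.075); env.movel([*T,.26],velocity=.15)
tc=T-.055*np.array([np.cos(1.69),np.sin(1.69)])
env.reach([*tc,.30],quat(1.69))
p,d,c=shot('wrist','w8.png'); C=cloud(c,d)
m=(C[...,2]>.05)&(C[...,2]<.07)&(np.hypot(C[...,0]-T[0],C[...,1]-T[1])<.05); print('jar now',rect(c,m,T,.060)); print(env.get_state()['time'])
E
```

```text
jar (array([ 0.5673858 , -0.34063834]), np.float64(1.203875712341758), (49.8021354675293, 50.00331497192383), array([ 239,  118,   49,   50, 1926], dtype=int32)) 0.059702171149385
hit False [ 0.56803918 -0.3408283   0.09290488]
0.051042876953487915 41.3830436221906 [ 0.56784486 -0.34085729  0.09312728] [-1.626302    0.34743199  6.14432024]
0.05083413251902524 41.8276353777037 [ 0.04216914 -0.04774374 -1.4150461 ] 26.1333
hit True [ 0.57675915 -0.02287429  0.09284112] [-0.53598608  0.9102327   5.03227875] 0.05105677509049948
jar now (array([ 0.57613586, -0.02246385]), np.float64(0.9046523864823245), (49.63816452026367, 49.6671028137207), array([ 236,  107,   48,   47, 1729], dtype=int32))
31.45
```

View pics/w8.png

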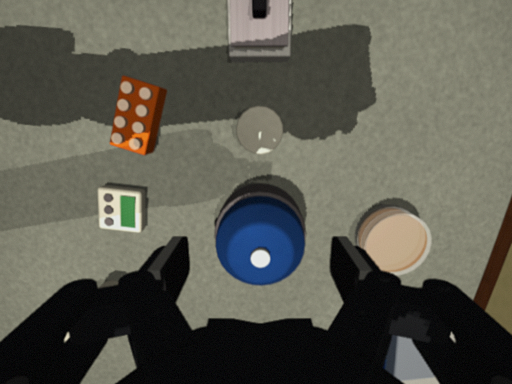

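The jar is upright at (260,130), midway between block and centrifuge within 0.5 mm. Now the bottle. It's 100 mm high, so the TCP must stay above about 0.108 m to clear the cap.

```bash
python3 - <<'E'
from h import *
env.grip(.065)
ph=1.0; u=np.array([np.cos(ph),np.sin(ph)]); J0=np.array([.378,-.282])
env.reach([*(J0-.05*u),.30],quat(ph))
p,d,c=shot('wrist','w9.png'); C=cloud(c,d)
near=np.hypot(C[...,0]-J0[0],C[...,1]-J0[1])<.05
m=(C[...,2]>.09)&(C[...,2]<.11)&near; r=rect(c,m,J0,.100); print('bottle',r,np.nanmedian(C[...,2][m])); J=r[0]
assert np.hypot(*(J-J0))<.02 and 23<r[2][0]<33
ph=.45
env.reach([*J,.22],quat(ph))
hit=env.movel([*J,.110],velocity=.12,stop_force=8); print('hit',hit,env.get_state()['tcp_pos'])
env.grip(.035,f_grip=40); s=env.get_state(); z0=s['tcp_pos'][2]; print(s['opening'],s['gripper_force'],s['tcp_pos'],s['force'])
env.movel([*J,.28],velocity=.15); s=env.get_state(); print(s['opening'],s['gripper_force'],s['force'],s['time'])
T=np.array([.5762,-.0227])+.067*np.array([np.cos(.119),np.sin(.119)]); print('T',T)
env.reach([*T,.28],quat(.119))
env.movel([*T,z0+.008],velocity=.12)
hit=env.movel([*T,z0-.003],velocity=.03,stop_force=5); s=env.get_state(); print('hit',hit,s['tcp_pos'],s['force'],s['opening'])
env.movel(s['tcp_pos']+[0,0,.0005],velocity=.02)
env.grip(.065); env.movel([*T,.28],velocity=.15)
tc=T-.05*np.array([np.cos(1.69),np.sin(1.69)])-[.03,0]
env.reach([*tc,.32],quat(1.69))
p,d,c=shot('wrist','w10.png'); C=cloud(c,d)
m=(C[...,2]>.09)&(C[...,2]<.11)&(np.hypot(C[...,0]-T[0],C[...,1]-T[1])<.05); b=rect(c,m,T,.100)
Jt=np.array([.5762,-.0227]); m=(C[...,2]>.05)&(C[...,2]<.07)&(np.hypot(C[...,0]-Jt[0],C[...,1]-Jt[1])<.04); j=rect(c,m,Jt,.060); print(b,j)
v=b[0]-j[0]; print('gap',np.hypot(*v)-.047,'ang',np.arctan2(v[1],v[0])); print(env.get_state()['time'])
env.reach([.35,-.40,.35],quat(.8)); shot('top','top1.png'); shot('scene','scene1.png')
E
```

```text
bottle (array([ 0.3785318 , -0.29112982]), np.float64(1.795047506779396), (26.524145126342773, 26.637470245361328), array([251, 133,  29,  30, 641], dtype=int32)) 0.09975029292213773
hit False [ 0.37891653 -0.29138665  0.11058751]
0.04104352205765726 39.92260041413829 [ 0.37885531 -0.29133878  0.11086024] [-1.59286896  0.61750865  6.3293914 ]
0.040979324977958746 40.53446240723133 [-0.22346222  0.33163598 -1.76151378] 36.45
T [ 0.64272617 -0.0147458 ]
hit True [ 0.6434084  -0.01467419  0.11093751] [0.29070875 0.83966126 3.91500396] 0.04080964027725212
(array([ 0.64276117, -0.01429265]), np.float64(0.12060476200792584), (26.39591407775879, 26.868179321289062), array([276, 128,  27,  27, 577], dtype=int32)) (array([ 0.57651318, -0.02238061]), np.float64(0.11003510840507849), (49.550201416015625, 50.535396575927734), array([ 207,  117,   44,   44, 1502], dtype=int32))
gap 0.019739873257689444 ang 0.121484889822475
43.0
```

View pics/w10.png

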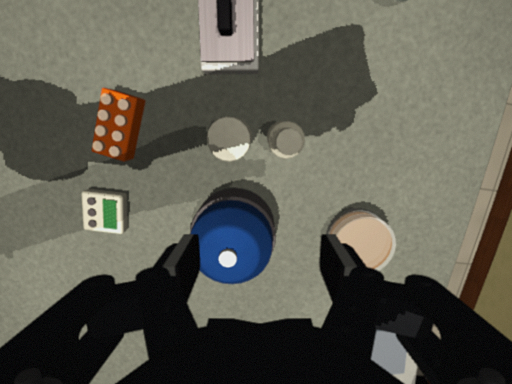

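View pics/scene1.png

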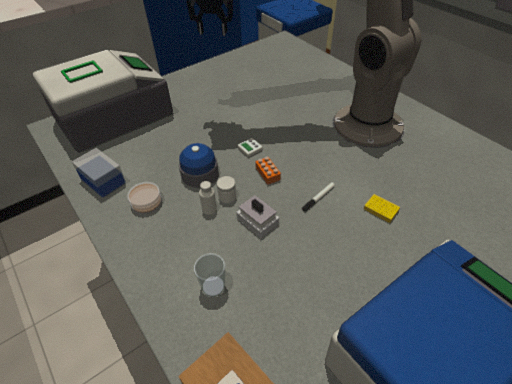

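In w10 the jar is at (229,138) and the bottle at (287,139), with a 19.7 mm gap in the block's x direction. In the scene picture the covered plate at (258,214) is square on the block. The rack, dishes and beaker look unmoved, and the arm is clear.

```bash
python3 -c "
from h import *
print(job.job_done())"
```

```text
the job is handed in; nothing more can be done
None
```

The job is handed in: the plate and cover sit squarely on the cold block, the jar stands midway between block and centrifuge, and the bottle is about 20 mm straight behind the jar; the rack, dishes and beaker were left alone, and it took about 45 s.

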